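# Lock out the fan and pull the lint screen

### The arm

A 6-joint arm with a two-finger parallel gripper is mounted at the origin on the work surface. World frame = base frame: x ahead of the robot, y to its left, z up, the work surface at z = 0. Lengths are in m, angles in rad, forces in N, time in s.
With the tool pointing down it reaches from about 0.35 to 0.975 m from the base axis. Payload 4.9 kg.
Tool frame: the origin (TCP) lies midway between the tips of the shut fingers; the grasp point (between the pads) lies 19 mm behind it; z points along the fingers, y is the line along which they close (so a half turn about z gives the same grasp; the last joint's range is limited). The gripper opens to 85 mm and grips with 20 to 120 N. Pads are 22 mm wide; open, the fingers measure 114 mm over their backs; the gripper's body (76 mm by 85 mm) begins 54 mm behind the grasp point. The pads swing forward as they close: fully open they stand 13 mm farther back than shut.
Start: joints at [-1.426, 0.053, 1.613, -0, 1.476, -0.119], TCP at [0.163, -0.603, 0.231] pointing down, gripper open.
Joint ranges: [-3.01, 3.01], [-1.01, 2.22], [0.06, 2.58], [-1.02, 4.17], [0.09, 2.62], [-3.14, 3.14]. Speed limits (rad/s): [2.57, 2.57, 3.14, 3.14, 3.14, 3.14].

### API

Orientations are given as a unit quaternion [w, x, y, z].
In Python, from plant import manip gives the robot as it stands.
- The arm moves only by the tool run_rows, called after "Request:" as name(argument=value, ...), one argument or row to a line, values as JSON. Schema: {"type":"object","properties":{"rows":{"type":"object","properties":{"jaw":{"type":"array","items":{"type":"number"},"minItems":1,"maxItems":5},"tx":{"type":"array","items":{"type":"number"},"minItems":1,"maxItems":5},"ty":{"type":"array","items":{"type":"number"},"minItems":1,"maxItems":5},"tz":{"type":"array","items":{"type":"number"},"minItems":1,"maxItems":5},"wx":{"type":"array","items":{"type":"number"},"minItems":1,"maxItems":5},"wy":{"type":"array","items":{"type":"number"},"minItems":1,"maxItems":5},"wz":{"type":"array","items":{"type":"number"},"minItems":1,"maxItems":5}},"additionalProperties":false,"required":["jaw","tx","ty","tz","wx","wy","wz"]},"only":{"type":"string"},"quiet":{"type":"boolean"},"lines":{"type":"string"}},"required":["rows"],"additionalProperties":false}. rows is an object with one list for each field, all of the same length, 1 to 5, a row being the entries at one place: jaw (the opening from 0.0 (shut) to 1.0 (fully open)), tx, ty, tz (the shift in m), wx, wy, wz (a rotation vector in rad); each row shifts and turns the commanded pose from where the row before left it, along the tool's axes as they then stand; what a row does not reach is not made up. A row lasts 1/8 s, in which the tool goes at most 0.0625 m and 0.188 rad, less where a joint would pass 70% of its speed; a pose out of reach is approached as far as the arm can. The fingers move at their own pace and stop on an object; the grip force is fixed at half the most. Time passes only in rows, so rows that do not move let the fingers close. The tool returns the time, the measured TCP pose, the force, the opening and the grip force at its end. only (a regular expression) keeps the lines of the reply that match it, lines (a string "A,B") keeps lines A to B, and quiet returns only ok. Input that does not fit is refused with a message, and nothing moves.
- manip.state(): the state, without advancing time (a new reading comes with each control period).
- manip.grab_frame(name): name is "scene" or "top" or "wrist"; returns the picture (480x640x3 uint8, red, green, blue); there is no depth.
- manip.camera_params(name): a dict with "intrinsics" (3x3 intrinsics, pixels), "xyz" and "orientation" of the camera in the world. Camera axes: x right, y down, z forward; pixel columns grow to the right and rows downward; lengths in m; the calibration is good to about 2 mm. A picture is of the moment at which its call begins: read the wrist's pose just before it. camera_params takes no time and is no camera call; for the wrist camera it gives the pose at the moment of the call.
- manip.job_done(): hands the job in; it is judged then, once.
The state is a dict: "time": time; "joint_pos": joint angles; "joint_vel": joint speeds; "joint_efforts": joint torques, N m; "tool_pos": TCP position; "tool_rot": TCP orientation; "contact_force": force on the tool from outside, world axes, zero at the start; "ft_torque": the same for the moment, N m; "gripper_width": opening from 0.0 (shut) to 1.0 (fully open); "grasp_force": force on a finger pad.
Only numpy, scipy, OpenCV 4.12 (cv2) and the standard library are available. Lean on these libraries where they do the work, as an engineer would, in place of code of your own. Each camera call takes 0.05 s, during which the arm holds its last target. There are 200 camera calls.

### The job

Before the lint screen is cleaned, lock the booster fan off: take the lock pin from its parking block and put it down through the hole in the isolator's steel flange until its collar rests on the flange, and let go. Then draw the lint screen out of the lint trap by its grip, tip it until it lies level like a tray with its lint face up (the face that already looks upward in the trap), and hold it clear of everything with its middle at least 20 cm above the counter. Finish while still holding it there, and leave the other things on the counter where they are.

Things in the scene. Friction and masses are not known exactly. Their poses are not given: they have to be found in the camera images.
- trap: white metal lint trap fixed to the counter, 250 mm wide (y), about 240 mm deep, with a duct collar at its back (+x). A flat casing rises from it, leaning 35 degrees towards its front (-x); the screen sits in the slot that runs down inside the casing. Origin on the counter, straight below the middle of the slot's mouth; x to the back, y along the slot, z up
- slot_mouth (a point): middle of the slot's mouth, 120 mm above the counter. The slot runs down and back (+x of the trap) at 35 degrees from vertical, 120 mm long, 184 mm wide, 14 mm thick; the screen comes out the other way: up and to the front, along the screen's own z, 120 mm to be clear
- screen: grey plastic and mesh lint screen, a panel 180 mm wide (y), 120 long (z), 10 thick (x), 0.16 kg, loose in the slot. A cap 40 x 205 x 8 mm on its upper end rests on the casing and carries the grip. Origin mid lower edge; z up the panel to the grip, in the trap leaning 35 degrees from vertical to the trap's front; x out of the lint face (in the trap: back and up; as a level tray: straight up)
- screen_grip (a point): middle of the grip, 150 mm along the screen's z from its origin. The grip is a solid upright fin on the cap, 20 mm wide (y), 34 mm thick (x) and 42 mm tall along z (from 128 to 170 mm); it can be taken from straight above with the fingers closing along the screen's y, and the screen then turns with the tool
- screen_middle (a point): middle of the panel, 60 mm along the screen's z from its origin
- isolator: the fan's isolator, fixed to the counter: a grey box 80 x 110 mm, 105 mm high (its knob reaches 122 mm), its front face 44 mm behind (+x) the lock hole, with a level steel flange in front, 60 x 60 mm, 8 mm thick, top 70 mm above the counter, open below down to the base sheet. Origin on the counter below the hole; x to the box, z up
- lock_hole (a point): middle of the upright hole in the flange, at the flange's top face, 70 mm above the counter; diameter 12 mm with a small chamfer
- block: grey parking block fixed to the counter, 60 x 60 mm, 60 mm tall, with an upright hole of 12 mm in the middle of its top in which the pin stands; origin in the middle of its underside
- pin: steel lock pin, about 60 g: shank 8 mm across and 50 mm long with a chamfered tip, a collar 26 mm across and 4 mm thick above it, and a round head 20 mm across from 54 to 96 mm above the tip. Origin at the tip; z along the pin to the head. At the start it stands in the block, collar on the block's top, tip 10 mm above the counter
- pin_collar (a point): on the pin's axis at the underside of its collar, 50 mm above the tip; level with the flange's top when the pin is fully in
- detergent: white detergent bottle, upright, 72 mm across, 190 mm tall; a bystander (origin underneath)
- jar: white jar, 60 mm across, 85 mm tall; a bystander (origin underneath)
- mug: white mug, 76 mm across, 85 mm tall; a bystander (origin underneath)
- brush: hand brush lying flat; a bystander
- driver: screwdriver with a black handle lying flat; a bystander
- stick: slim white tube standing upright, 32 mm across, 100 mm tall; a bystander (origin underneath)
- tin: low metal tin, 70 mm across, 60 mm tall; a bystander (origin underneath)

How it is judged:
On the way, in this order (a step that is already met when the one before it is completed fails the run):
1. the pin is through the flange hole, collar on the flange, let go, with the screen still home in the trap (horizontal distance between pin_collar and lock_hole below 0.005 m and z of pin_collar in the frame of lock_hole between -0.005 and 0.005 m and angle between pin's own z axis and vertical below 0.15 rad and contact force between the fingers and pin below 0.1 N and distance between screen_grip and slot_mouth below 0.045 m), for 0.2 s.
2. the screen is drawn out of the slot (height (world z) of screen above 0.12 m and height (world z) of screen_middle above 0.15 m), for 0.1 s.
At the end, for the whole second after the job is handed in: The pin stands through the flange hole, upright within 0.15 rad, its collar within 5 mm of the flange's top and of the hole's axis; the fingers hold the screen at rest, touching nothing else, its middle at least 195 mm above the counter, lint face up and within 0.38 rad (22 degrees) of level (horizontal distance between pin_collar and lock_hole below 0.005 m and z of pin_collar in the frame of lock_hole between -0.005 and 0.005 m and angle between pin's own z axis and vertical below 0.15 rad and height (world z) of screen_middle above 0.195 m and angle between screen's own x axis and vertical below 0.38 rad and contact force between the fingers and screen above 1 N and contact force between each of trap, isolator, block, pin, detergent, jar, mug, brush, driver, stick, tin and screen below 0.1 N and linear speed of screen below 0.05 m/s); the arm keeps its last pose, push and grip.
It fails at once if a bystander is moved more than 4 cm (distance of any of detergent, jar, mug, brush, driver, stick, tin from where it was at the start of the episode above 0.04 m).
It also fails if it takes over 54 s, if anything falls off the work surface, if the arm or the gripper's body presses on something with over 40 N, if the wrist force passes 120 N, or if a joint passes its speed limit or range.

## Working session

There is one attempt and no reset: what is moved stays moved. The work goes in short steps, Python scripts to look and compute and a tool call to move; the robot and the scene stay as the last step left them, time stands still between calls to the robot, and variables do not carry over. Pictures are saved under pics/ and viewed, at most 12 in all, crops included, and the job is handed in when it is done.

```bash
ls; mkdir -p pics
```

Run:
```python
from plant import manip
import cv2
for n in("scene","top"):
    cv2.imwrite(f"pics/{n}0.png",manip.grab_frame(n)[:,:,::-1])
    print(n,manip.camera_params(n))
print(manip.camera_params("wrist"));print(manip.state())
```

```text
pics
plant.py
scene {'intrinsics': array([[535.79980496,   0.        , 319.04942683],
       [  0.        , 535.79980496, 240.21242254],
       [  0.        ,   0.        ,   1.        ]]), 'xyz': array([1.14497045, 0.7295304 , 0.72592122]), 'orientation': array([-0.15366317,  0.29466752,  0.82678001, -0.45386506])}
top {'intrinsics': array([[594.70987157,   0.        , 316.23188478],
       [  0.        , 594.70987157, 232.37153025],
       [  0.        ,   0.        ,   1.        ]]), 'xyz': array([ 0.33229231, -0.05395232,  1.64830112]), 'orientation': array([-0.04183121,  0.71251948, -0.69888612,  0.04609033])}
{'intrinsics': array([[403.08315758,   0.        , 322.27675707],
       [  0.        , 403.08315758, 247.35037644],
       [  0.        ,   0.        ,   1.        ]]), 'xyz': array([ 0.23820714, -0.58344099,  0.3729424 ]), 'orientation': array([ 0.12151289,  0.78486328, -0.60033957, -0.09389697])}
{'time': 0.1, 'joint_pos': array([-1.42601318e+00,  5.32871025e-02,  1.61418501e+00,  2.36735859e-05,
        1.47598689e+00, -1.18988885e-01]), 'joint_vel': array([-9.08416149e-05, -1.01853622e-03, -3.46485188e-03,  7.51109532e-04,
       -6.15422612e-04,  1.52565951e-03]), 'joint_efforts': array([ 4.05279234e-04, -3.94906211e+01, -3.71361279e+01, -9.72126418e-05,
        3.89600420e-03, -2.27763587e-05]), 'tool_pos': array([ 0.162883  , -0.60281052,  0.23017136]), 'tool_rot': array([-9.33249481e-04,  9.91315355e-01,  1.31502834e-01, -2.53346532e-07]), 'contact_force': array([ 0.20561024, -0.78049559,  0.19366689]), 'ft_torque': array([ 0.00727398,  0.02115774, -0.00353581]), 'grasp_force': 0.0, 'gripper_width': 0.9929268605164282}
```

View pics/scene0.png

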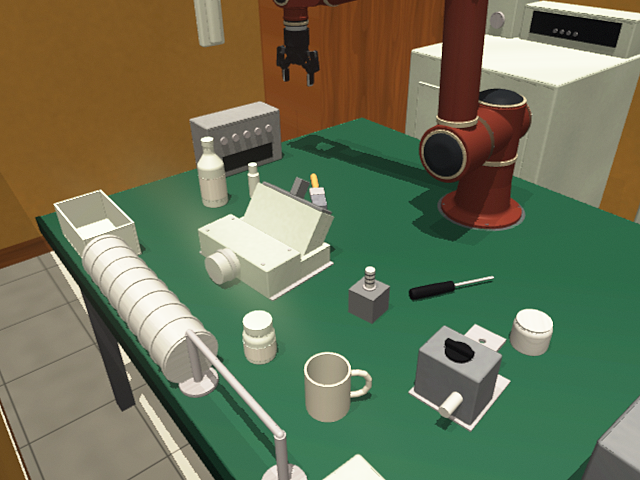

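View pics/top0.png

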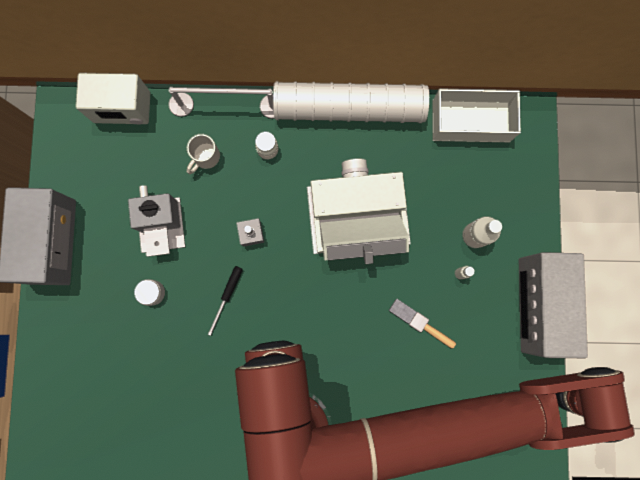

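Top: pin head is near (249,231), flange hole (157,243), grip (369,254). Scene: pin head (370,271), hole (481,341), grip around (297,188). I'll enlarge these.

Run:
```python
import cv2,numpy as np
t=cv2.imread("pics/top0.png");s=cv2.imread("pics/scene0.png")
def c(i,x,y,w=50,h=56):return cv2.resize(i[y:y+h,x:x+w],None,fx=5.33,fy=5.33,interpolation=cv2.INTER_CUBIC)[:298,:266]
a=np.hstack([c(t,225,205),c(t,130,215),c(t,345,225)])
b=np.hstack([c(s,345,260),c(s,458,315),c(s,280,165)])
o=np.vstack([a,b]);print(o.shape);cv2.imwrite("pics/crops.png",o)
```

```text
(596, 798, 3)
```

View pics/crops.png

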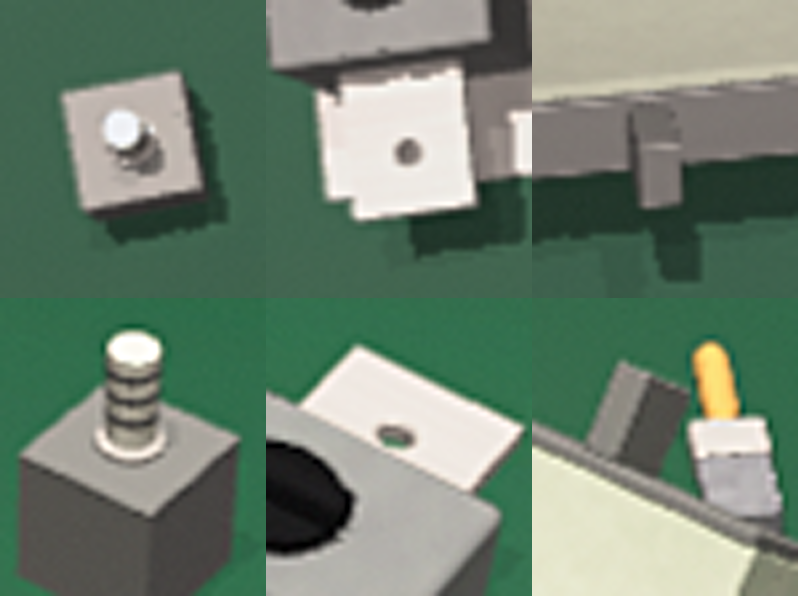

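Create h.py:
```python
import numpy as np
from plant import manip
from scipy.spatial.transform import Rotation as R
def rot(q): return R.from_quat(np.r_[q[1:],q[0]])
def ray(p,px):
    d=np.linalg.solve(p["intrinsics"],[px[0],px[1],1.]); d=rot(p["orientation"]).apply(d)
    return np.array(p["xyz"]),d/np.linalg.norm(d)
def tri(rs):
    A=[np.eye(3)-np.outer(d,d) for _,d in rs]
    x=np.linalg.solve(sum(A),sum(a@o for a,(o,_) in zip(A,rs)))
    return x,[round(1e3*np.linalg.norm(a@(x-o)),1) for a,(o,_) in zip(A,rs)]
def onz(r,z): return r[0]+r[1]*(z-r[0][2])/r[1][2]
```

Run:
```python
from h import *
np.set_printoptions(precision=4,suppress=True)
T=manip.camera_params("top");S=manip.camera_params("scene")
for n,a,b in[("pinhead top",(247.9,229.6),(370.1,269.6)),("hole",(156.6,243.5),(482.4,340.9)),("griptop",(369,257.8),(303.1,179.6))]:
    print(n,*tri([ray(T,a),ray(S,b)]))
a=onz(ray(T,(345,244.7)),.2);b=onz(ray(T,(394.9,239.1)),.2)
print("yaw of +y",np.degrees(np.arctan2(*(a-b)[:2])))
print(onz(ray(T,(247.9,229.6)),.106),onz(ray(T,(156.6,243.5)),.07))
for n,p in dict(deterg=(494,227),stick=(467,271),mug=(203,150),jar=(265,144),tin=(148,290),brushhead=(408,312),driver=(232,280)).items(): print(n,onz(ray(T,p),.1)[:2])
```

```text
pinhead top [0.5308 0.1167 0.1006] [np.float64(1.5), np.float64(1.5)]
hole [0.4926 0.3631 0.0657] [np.float64(1.1), np.float64(1.1)]
griptop [ 0.4578 -0.1958  0.1575] [np.float64(1.1), np.float64(1.1)]
yaw of +y -7.55291030007678
[0.529  0.1172 0.106 ] [0.4915 0.3629 0.07  ]
deterg [ 0.5495 -0.5291]
stick [ 0.4323 -0.4564]
mug [0.7413 0.2446]
jar [0.7612 0.0799]
tin [0.3672 0.3709]
brushhead [ 0.3234 -0.3024]
driver [0.3972 0.1547]
```

Request:
run_rows(
  rows={"jaw":[1, 1, 1, 1, 1], "tx":[0, 0.0335, 0.0335, 0.0335, 0.0335], "ty":[0, -0.0464, -0.0464, -0.0464, -0.0464], "tz":[-0.04, -0.004, -0.004, -0.004, -0.004], "wx":[0, 0, 0, 0, 0], "wy":[0, 0, 0, 0, 0], "wz":[0.132, 0, 0, 0, 0]},
)

```text
time: 0.72
tool_pos: [0.2719, -0.3999, 0.2869]
tool_rot: [-0.0, 0.998, 0.066, 0.0]
contact_force: [0.2, 0.0, -0.2]
gripper_width: 1.001
grasp_force: 0.0
```

Request:
run_rows(
  rows={"jaw":[1, 1, 1, 1, 1], "tx":[0.0335, 0.0335, 0.0335, 0.0335, 0], "ty":[-0.0464, -0.0464, -0.0464, -0.0464, 0], "tz":[-0.004, -0.004, -0.004, -0.004, 0], "wx":[0, 0, 0, 0, 0], "wy":[0, 0, 0, 0, 0], "wz":[0, 0, 0, 0, 0]},
)

```text
time: 1.35
tool_pos: [0.381, -0.1973, 0.3034]
tool_rot: [-0.0, 0.998, 0.069, 0.0]
contact_force: [-0.5, -0.7, 0.8]
gripper_width: 1.001
grasp_force: 0.0
```

Run:
```python
from h import *
import cv2,json
def grab(n):
    p=manip.camera_params("wrist");im=manip.grab_frame("wrist")[:,:,::-1]
    cv2.imwrite(f"pics/{n}.png",im);json.dump({k:np.array(v).tolist() for k,v in p.items()},open(f"{n}.json","w"))
grab("w1");print(manip.state()["tool_rot"])
```

```text
[ 1.69022783e-04  9.97696127e-01  6.78409543e-02 -1.20962567e-04]
```

View pics/w1.png

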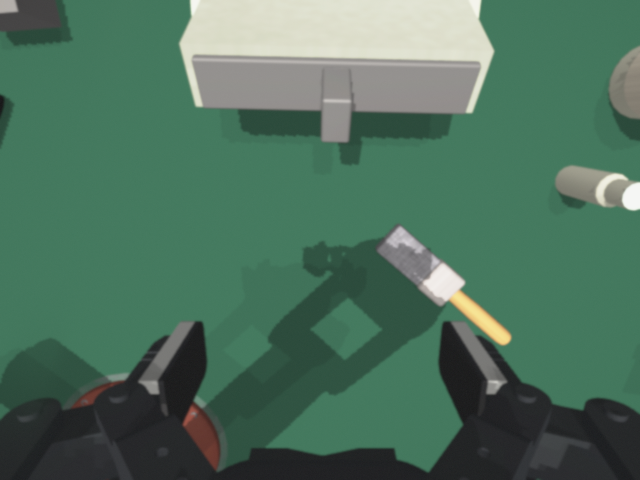

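The grip's end face is centred at (336.5,120), and the trap is square with the tool to within about 1°. Next, wrist views over the pin and hole from two places.

Add to h.py:
```python
import cv2,json
def grab(n):
    p=manip.camera_params("wrist");im=manip.grab_frame("wrist")[:,:,::-1]
    cv2.imwrite(f"pics/{n}.png",im);json.dump({k:np.array(v).tolist() for k,v in p.items()},open(f"{n}.json","w"))
def ld(n): return {k:np.array(v) for k,v in json.load(open(n+".json")).items()}
```

```text
(no output)
```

Request:
run_rows(
  rows={"jaw":[1, 1, 1, 1, 1], "tx":[0.011, 0.011, 0.011, 0.011, 0.011], "ty":[-0.057, -0.057, -0.057, -0.057, -0.057], "tz":[0, 0, 0, 0, 0], "wx":[0, 0, 0, 0, 0], "wy":[0, 0, 0, 0, 0], "wz":[0, 0, 0, 0, 0]},
)

```text
time: 2.02
tool_pos: [0.397, 0.0898, 0.303]
tool_rot: [0.0, 0.998, 0.064, 0.0]
contact_force: [1.2, -0.4, -0.0]
gripper_width: 1.002
grasp_force: 0.0
```

Request:
run_rows(
  rows={"jaw":[1, 1, 1], "tx":[0.011, 0, 0], "ty":[-0.057, 0, 0], "tz":[0, 0, 0], "wx":[0, 0, 0], "wy":[0, 0, 0], "wz":[0, 0, 0]},
)

```text
time: 2.4
tool_pos: [0.4006, 0.1464, 0.3027]
tool_rot: [0.0, 0.998, 0.065, -0.001]
contact_force: [0.5, 0.2, -0.6]
gripper_width: 1.002
grasp_force: 0.0
```

```bash
python3 -c "from h import *;grab('w2')"
```

Request:
run_rows(
  rows={"jaw":[1, 1, 1, 1, 1], "tx":[0.006, 0.006, 0.006, 0, 0], "ty":[-0.043, -0.043, -0.043, 0, 0], "tz":[0, 0, 0, 0, 0], "wx":[0, 0, 0, 0, 0], "wy":[0, 0, 0, 0, 0], "wz":[0, 0, 0, 0, 0]},
)

```text
time: 3.08
tool_pos: [0.4019, 0.2761, 0.3032]
tool_rot: [0.0, 0.998, 0.065, -0.0]
contact_force: [0.3, -1.4, -0.6]
gripper_width: 1.0
grasp_force: 0.0
```

Run:
```python
from h import *
grab("w3")
print(tri([ray(ld("w1"),(336.5,120)),ray(manip.camera_params("top"),(369,257.8)),ray(manip.camera_params("scene"),(303.1,179.6))]))
a,b=cv2.imread("pics/w2.png"),cv2.imread("pics/w3.png")
cv2.imwrite("pics/w23.png",np.vstack([a[:300],b[:300]]))
```

```text
(array([ 0.45819728, -0.19622566,  0.15735667]), [np.float64(1.1), np.float64(1.6), np.float64(0.5)])
```

View pics/w23.png

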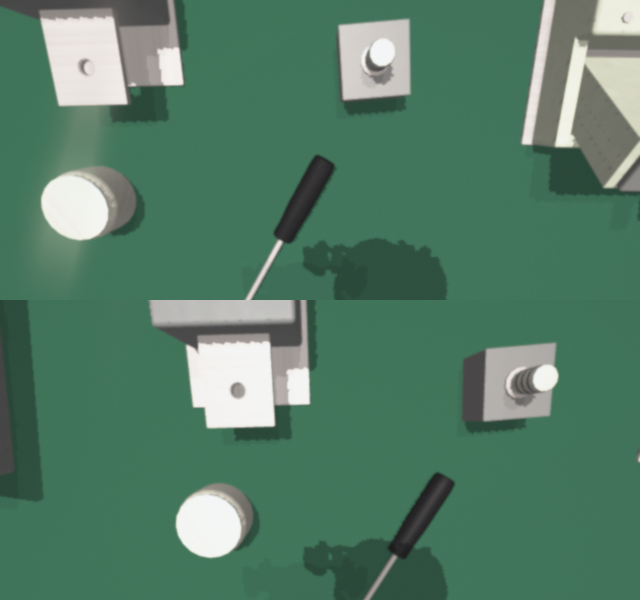

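Upper view (w2): pin head (382,52), hole (87,68). Lower view (w3): pin head (545,77), hole (238,90). I'll refine these by centroid and triangulate.

Run:
```python
from h import *
np.set_printoptions(precision=4,suppress=True)
def cen(n,c,dark,r):
    g=cv2.imread(f"pics/{n}.png",0);x,y=c;k=g[y-r:y+r+1,x-r:x+r+1]
    m=(k<170 if dark else k>215).astype(np.uint8)
    n_,l,s,ce=cv2.connectedComponentsWithStats(m)
    i=l[r,r] or 1+np.argmax(s[1:,4]);return (ce[i]+[x-r,y-r]).round(1),s[i,4]
px={}
for n,p,h in[("w2",(382,52),(87,68)),("w3",(545,77),(238,90))]:
    px[n]=[cen(n,p,0,18),cen(n,h,1,13)];print(n,px[n])
T=manip.camera_params("top");S=manip.camera_params("scene")
for i,(t,s) in enumerate([((247.9,229.6),(370.1,269.6)),((156.6,243.5),(482.4,340.9))]):
    w=[ray(ld(n),px[n][i][0]) for n in px]
    print(*tri(w));print(*tri(w+[ray(T,t),ray(S,s)]))
    print([onz(r,[.106,.07][i])[:2] for r in w])
```

```text
w2 [(array([382.3,  51.3]), np.int32(530)), (array([82.4, 65. ]), np.int32(68))]
w3 [(array([545.1,  77.3]), np.int32(474)), (array([237. ,  89.7]), np.int32(151))]
[0.5327 0.1164 0.1051] [np.float64(0.1), np.float64(0.1)]
[0.5321 0.1164 0.1022] [np.float64(1.2), np.float64(1.5), np.float64(2.9), np.float64(0.9)]
[array([0.5326, 0.1165]), array([0.5325, 0.1168])]
[0.4937 0.3606 0.0766] [np.float64(0.4), np.float64(0.4)]
[0.4936 0.3636 0.0674] [np.float64(2.0), np.float64(1.1), np.float64(1.9), np.float64(1.2)]
[array([0.4944, 0.3643]), array([0.4936, 0.3619])]
```

Request:
run_rows(
  rows={"jaw":[1, 1, 1, 1, 1], "tx":[0.0273, 0.0273, 0.0273, 0.0273, 0], "ty":[0.0439, 0.0439, 0.0439, 0.0439, 0], "tz":[0, 0, 0, 0, 0.06], "wx":[0, 0, 0, 0, 0], "wy":[0, 0, 0, 0, 0], "wz":[0, 0, 0, 0, 0]},
)

```text
time: 3.75
tool_pos: [0.5376, 0.1137, 0.2489]
tool_rot: [0.0, 0.998, 0.062, 0.006]
contact_force: [0.3, 1.0, -1.3]
gripper_width: 1.0
grasp_force: 0.0
```

Request:
run_rows(
  rows={"jaw":[1, 1, 1, 1], "tx":[0, 0, 0, 0], "ty":[0, 0, 0, 0], "tz":[0.06, 0.04, 0, 0], "wx":[0, 0, 0, 0], "wy":[0, 0, 0, 0], "wz":[0, 0, 0, 0]},
)

```text
time: 4.25
tool_pos: [0.5339, 0.1173, 0.1457]
tool_rot: [0.0, 0.998, 0.065, 0.002]
contact_force: [-0.3, -0.8, 0.3]
gripper_width: 1.004
grasp_force: 0.0
```

```bash
python3 -c "from h import *;grab('w4');print(manip.state()['tool_pos'],rot(manip.state()['tool_rot']).as_matrix())"
```

```text
[0.53439019 0.11757905 0.14646535] [[ 9.91444696e-01  1.30436200e-01  4.87982384e-03]
 [ 1.30436094e-01 -9.91456660e-01  3.41319439e-04]
 [ 4.88265426e-03  2.98105816e-04 -9.99988035e-01]]
```

View pics/w4.png

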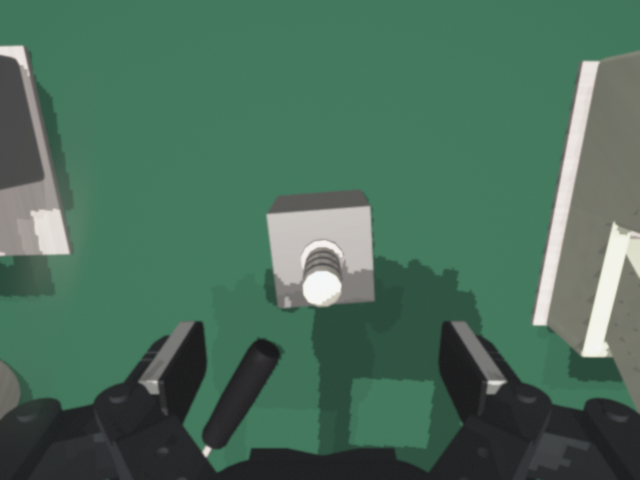

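The pin head is at (322,288), centred between the fingers. Checking the x offset.

```bash
python3 -c "
from h import *
r=ray(ld('w4'),(322.5,288));s=manip.state();p=onz(r,.106);print(p,rot(s['tool_rot']).inv().apply(p-s['tool_pos']),s['tool_pos'])"
```

```text
[0.53293313 0.11624661 0.106     ] [-0.00181597  0.00111894  0.0404573 ] [0.53439019 0.11757905 0.14646535]
```

Request:
run_rows(
  rows={"jaw":[1, 1, 1, 1, 0], "tx":[-0.0005, 0, 0, 0, 0], "ty":[0.0005, 0, 0, 0, 0], "tz":[0.04, 0.03, 0, 0, 0], "wx":[0, 0, 0, 0, 0], "wy":[0, 0, 0, 0, 0], "wz":[0, 0, 0, 0, 0]},
)

```text
time: 4.92
tool_pos: [0.534, 0.1177, 0.076]
tool_rot: [-0.0, 0.998, 0.066, 0.002]
contact_force: [-0.8, 0.2, 0.0]
gripper_width: 0.816
grasp_force: 0.0
```

Request:
run_rows(
  rows={"jaw":[0, 0, 0, 0, 0], "tx":[0, 0, 0, 0, 0], "ty":[0, 0, 0, 0, 0], "tz":[0, 0, 0, 0, 0], "wx":[0, 0, 0, 0, 0], "wy":[0, 0, 0, 0, 0], "wz":[0, 0, 0, 0, 0]},
)

```text
time: 5.55
tool_pos: [0.5325, 0.1175, 0.0737]
tool_rot: [-0.0, 0.998, 0.066, 0.0]
contact_force: [-1.0, 0.1, 2.3]
gripper_width: 0.218
grasp_force: 58.5
```

Request:
run_rows(
  rows={"jaw":[0, 0, 0, 0], "tx":[0, 0, 0, 0], "ty":[0, 0, 0, 0], "tz":[-0.03, -0.04, -0.03, 0], "wx":[0, 0, 0, 0], "wy":[0, 0, 0, 0], "wz":[0, 0, 0, 0]},
)

```text
time: 6.05
tool_pos: [0.5337, 0.1177, 0.176]
tool_rot: [-0.0, 0.998, 0.066, 0.003]
contact_force: [-0.1, -0.1, -0.8]
gripper_width: 0.218
grasp_force: 58.7
```

Request:
run_rows(
  rows={"jaw":[0, 0, 0, 0, 0], "tx":[-0.0015, -0.0015, -0.0015, -0.0015, -0.0015], "ty":[-0.0496, -0.0496, -0.0496, -0.0496, -0.0496], "tz":[0, 0, 0, 0, 0], "wx":[0, 0, 0, 0, 0], "wy":[0, 0, 0, 0, 0], "wz":[0, 0, 0, 0, 0]},
)

```text
time: 6.68
tool_pos: [0.4905, 0.3633, 0.1705]
tool_rot: [0.001, 0.998, 0.066, -0.002]
contact_force: [2.0, -0.2, -0.6]
gripper_width: 0.216
grasp_force: 58.9
```

Request:
run_rows(
  rows={"jaw":[0, 0, 0, 0], "tx":[0, 0, 0, 0], "ty":[0, 0, 0, 0], "tz":[0, 0, 0, 0], "wx":[0, 0, 0, 0], "wy":[0, 0, 0, 0], "wz":[0, 0, 0, 0]},
)

```text
time: 7.18
tool_pos: [0.4924, 0.3613, 0.1731]
tool_rot: [0.0, 0.998, 0.065, -0.0]
contact_force: [0.0, 0.8, -0.8]
gripper_width: 0.215
grasp_force: 59.0
```

```bash
python3 -c "from h import *;grab('w5');print(manip.state()['tool_pos'])
a=cv2.imread('pics/w5.png')[180:420,190:450];cv2.imwrite('pics/w5c.png',cv2.resize(a,None,fx=2.5,fy=2.5,interpolation=cv2.INTER_CUBIC))"
```

```text
[0.49244612 0.36145872 0.17329183]
```

View pics/w5c.png

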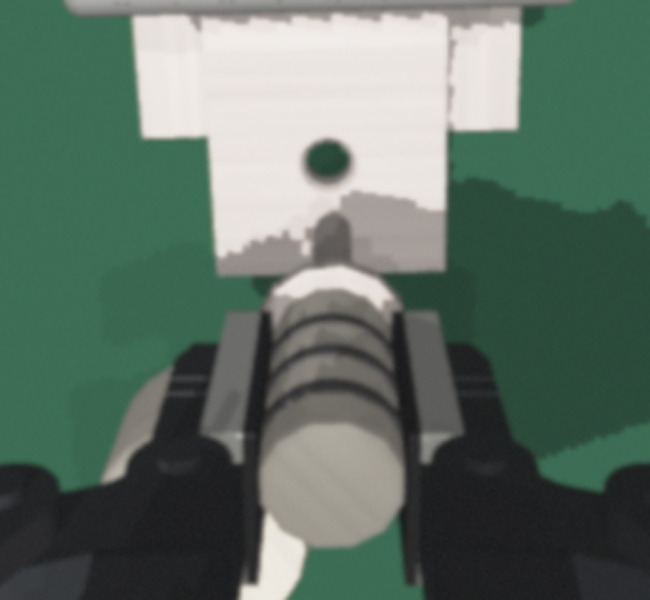

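The hole is at full-frame (321.2,244.4), the pin tip about (322.8,272.5), and the head top about (322.4,374).

```bash
python3 -c "
from h import *
s=manip.state();w=ld('w5');q=rot(s['tool_rot']).inv()
for p,z in [((321.2,244.4),.07),((322.8,272.5),.1096),((322.4,374),.2056)]:
    x=onz(ray(w,p),z);print(x.round(4),q.apply(x-s['tool_pos']).round(4))"
```

```text
[0.4939 0.3613 0.07  ] [0.0014 0.0003 0.1033]
[0.4903 0.3599 0.1096] [-0.0024  0.0013  0.0637]
[0.4929 0.3606 0.2056] [ 0.0003  0.001  -0.0323]
```

Request:
run_rows(
  rows={"jaw":[0, 0, 0, 0], "tx":[0.002, 0, 0, 0], "ty":[-0.0008, 0, 0, 0], "tz":[0.02, 0.012, 0, 0], "wx":[0, 0, 0, 0], "wy":[0, 0, 0, 0], "wz":[0, 0, 0, 0]},
)

```text
time: 7.72
tool_pos: [0.494, 0.3635, 0.1411]
tool_rot: [0.0, 0.998, 0.066, -0.0]
contact_force: [0.0, -0.7, -0.0]
gripper_width: 0.22
grasp_force: 59.0
```

Request:
run_rows(
  rows={"jaw":[0, 0, 0], "tx":[0, 0, 0], "ty":[0, 0, 0], "tz":[0.006, 0.006, 0], "wx":[0, 0, 0], "wy":[0, 0, 0], "wz":[0, 0, 0]},
)

```text
time: 8.1
tool_pos: [0.4935, 0.3632, 0.1284]
tool_rot: [0.0, 0.998, 0.066, -0.001]
contact_force: [-0.7, -0.7, -0.4]
gripper_width: 0.218
grasp_force: 59.0
```

```bash
python3 -c "from h import *;grab('w6');print(manip.state()['tool_pos'])
a=cv2.imread('pics/w6.png')[180:420,190:450];cv2.imwrite('pics/w6c.png',cv2.resize(a,None,fx=2.5,fy=2.5,interpolation=cv2.INTER_CUBIC))"
```

```text
[0.49372699 0.3633091  0.12885469]
```

View pics/w6c.png

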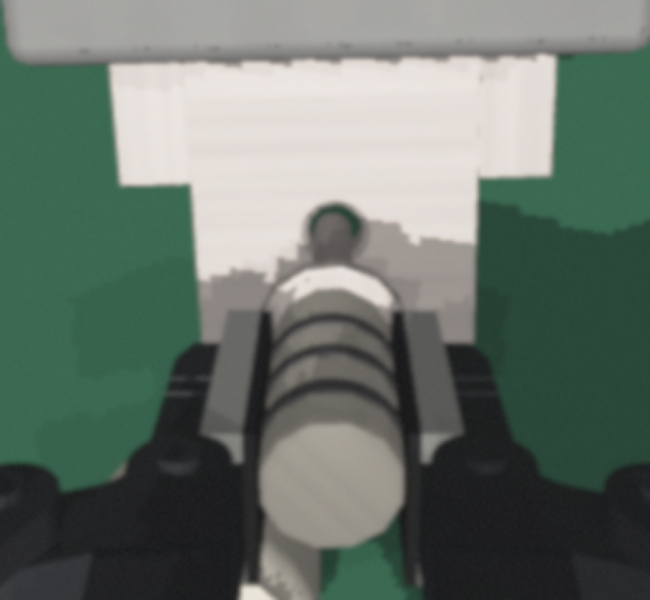

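The tip is entering the hole, centred (crop ~(333,225)), with no contact force. Continuing down.

Request:
run_rows(
  rows={"jaw":[0, 0, 0, 0], "tx":[0, 0, 0, 0], "ty":[0, 0, 0, 0], "tz":[0.014, 0.012, 0.01, 0], "wx":[0, 0, 0, 0], "wy":[0, 0, 0, 0], "wz":[0, 0, 0, 0]},
)

```text
time: 8.65
tool_pos: [0.4931, 0.3629, 0.0915]
tool_rot: [0.001, 0.998, 0.066, -0.001]
contact_force: [-0.1, -0.4, 0.1]
gripper_width: 0.221
grasp_force: 59.1
```

Request:
run_rows(
  rows={"jaw":[0, 0, 0, 0], "tx":[0, 0, 0, 0], "ty":[0, 0, 0, 0], "tz":[0.005, 0.003, 0, 0], "wx":[0, 0, 0, 0], "wy":[0, 0, 0, 0], "wz":[0, 0, 0, 0]},
)

```text
time: 9.15
tool_pos: [0.4941, 0.3635, 0.0856]
tool_rot: [-0.0, 0.998, 0.066, 0.0]
contact_force: [0.8, -0.0, 0.0]
gripper_width: 0.218
grasp_force: 59.1
```

Request:
run_rows(
  rows={"jaw":[0, 0, 1, 1, 1], "tx":[0, 0, 0, 0, 0], "ty":[0, 0, 0, 0, 0], "tz":[0.002, 0, 0, 0, 0], "wx":[0, 0, 0, 0, 0], "wy":[0, 0, 0, 0, 0], "wz":[0, 0, 0, 0, 0]},
)

```text
time: 9.78
tool_pos: [0.4939, 0.3634, 0.0832]
tool_rot: [0.0, 0.998, 0.066, -0.0]
contact_force: [0.1, -0.1, 0.1]
gripper_width: 0.841
grasp_force: 0.0
```

Request:
run_rows(
  rows={"jaw":[1, 1, 1, 1, 1], "tx":[0, 0, 0, 0, 0], "ty":[0, 0, 0, 0, 0], "tz":[0, -0.03, -0.06, -0.06, 0], "wx":[0, 0, 0, 0, 0], "wy":[0, 0, 0, 0, 0], "wz":[0, 0, 0, 0, 0]},
)

```text
time: 10.4
tool_pos: [0.497, 0.3652, 0.2414]
tool_rot: [-0.003, 0.998, 0.066, 0.006]
contact_force: [0.5, -0.3, 0.2]
gripper_width: 1.0
grasp_force: 0.0
```

Run:
```python
from h import *
grab('w7')
a=cv2.imread('pics/w7.png')[140:380,190:510]
b=manip.grab_frame("scene")[:,:,::-1][285:405,400:560]
cv2.imwrite('pics/w7c.png',np.vstack([cv2.resize(a,(400,300)),cv2.resize(b,(400,300))]))
```

```text
(no output)
```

View pics/w7c.png

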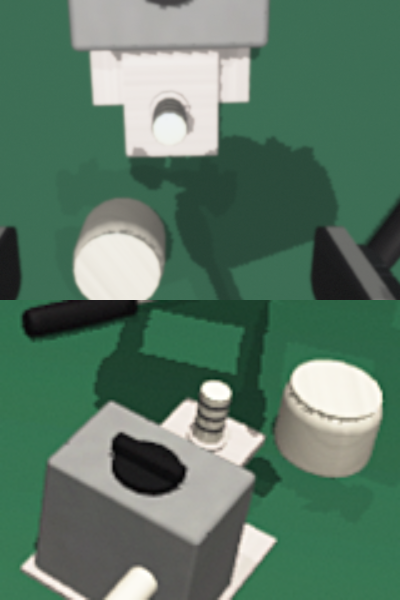

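The pin is seated, its collar flush on the flange and upright. Now to the screen grip.

Request:
run_rows(
  rows={"jaw":[1, 1, 1, 1, 1], "tx":[-0.01, -0.01, -0.01, -0.01, -0.01], "ty":[0.055, 0.055, 0.055, 0.055, 0.055], "tz":[-0.02, -0.02, 0, 0, 0], "wx":[0, 0, 0, 0, 0], "wy":[0, 0, 0, 0, 0], "wz":[0, 0, 0, 0, 0]},
)

```text
time: 11.12
tool_pos: [0.4791, 0.0826, 0.2705]
tool_rot: [-0.0, 0.998, 0.066, -0.002]
contact_force: [-0.2, -0.5, 0.3]
gripper_width: 0.998
grasp_force: 0.0
```

Request:
run_rows(
  rows={"jaw":[1, 1, 1, 1, 1], "tx":[-0.01, -0.01, -0.01, -0.01, -0.01], "ty":[0.055, 0.055, 0.055, 0.055, 0.055], "tz":[0, 0, 0, 0, 0], "wx":[0, 0, 0, 0, 0], "wy":[0, 0, 0, 0, 0], "wz":[0, 0, 0, 0, 0]},
)

```text
time: 11.75
tool_pos: [0.4658, -0.1962, 0.2705]
tool_rot: [-0.001, 0.998, 0.066, -0.002]
contact_force: [0.6, -0.3, 1.0]
gripper_width: 0.999
grasp_force: 0.0
```

Request:
run_rows(
  rows={"jaw":[1, 1, 1], "tx":[0, 0, 0], "ty":[0, 0, 0], "tz":[0, 0, 0], "wx":[0, 0, 0], "wy":[0, 0, 0], "wz":[0, 0, 0]},
)

```text
time: 12.12
tool_pos: [0.4671, -0.1935, 0.2724]
tool_rot: [-0.001, 0.998, 0.067, -0.001]
contact_force: [0.1, -0.3, -0.6]
gripper_width: 1.005
grasp_force: 0.0
```

```bash
python3 -c "from h import *;grab('w8');s=manip.state();print(s['tool_pos'],s['tool_rot'],s['joint_pos'])
print(onz(ray(ld('w1'),(336.5,120)),.161))"
```

```text
[ 0.4672114  -0.19356342  0.27276779] [-3.05861753e-04  9.97759514e-01  6.69012237e-02 -2.92679286e-04] [-5.40115794e-01 -2.58669395e-01  1.83315017e+00  1.68500059e-04
  1.56794161e+00  8.96777509e-01]
[ 0.45900211 -0.19687758  0.161     ]
```

View pics/w8.png

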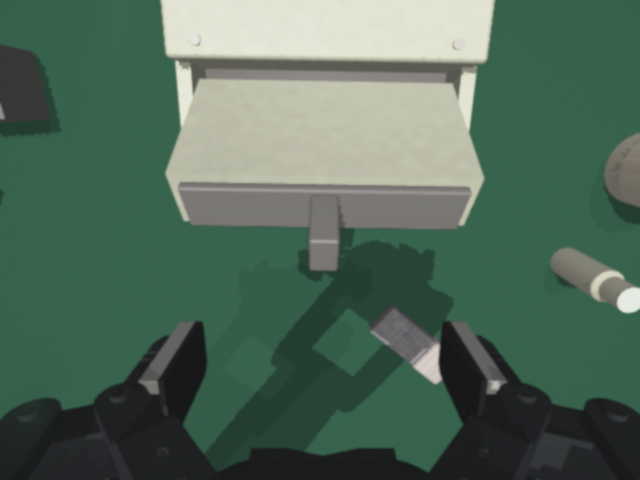

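The grip's end face is at (324,254); the cap line runs about 1.2° clockwise of the tool.

```bash
python3 -c "
from h import *
w=[ray(ld('w8'),(324,254)),ray(ld('w1'),(336.5,120))]
print(tri(w),tri(w+[ray(manip.camera_params('top'),(369,257.8)),ray(manip.camera_params('scene'),(303.1,179.6))]));print(onz(w[0],.161))
s=manip.state();print(s['tool_pos'],rot(s['tool_rot']).inv().apply(onz(w[0],.161)-s['tool_pos']))"
```

```text
(array([ 0.45899673, -0.19670707,  0.15943637]), [np.float64(0.2), np.float64(0.2)]) (array([ 0.45820138, -0.19633928,  0.15728427]), [np.float64(0.3), np.float64(1.0), np.float64(1.7), np.float64(0.5)])
[ 0.45951238 -0.19640662  0.161     ]
[ 0.4672114  -0.19356342  0.27276779] [-0.00794897  0.00186251  0.11177094]
```

Request:
run_rows(
  rows={"jaw":[1, 1, 1, 1, 1], "tx":[0.0005, 0, 0, 0, 0], "ty":[0.0018, 0, 0, 0, 0], "tz":[0.04, 0.05, 0.035, 0.015, 0], "wx":[0, 0, 0, 0, 0], "wy":[0, 0, 0, 0, 0], "wz":[0.012, 0, 0, 0, 0]},
)

```text
time: 12.8
tool_pos: [0.4677, -0.1959, 0.1329]
tool_rot: [-0.0, 0.998, 0.06, -0.001]
contact_force: [0.6, -0.6, 0.4]
gripper_width: 0.996
grasp_force: 0.0
```

Request:
run_rows(
  rows={"jaw":[1, 1, 0, 0, 0], "tx":[0, 0, 0, 0, 0], "ty":[0, 0, 0, 0, 0], "tz":[0.002, 0, 0, 0, 0], "wx":[0, 0, 0, 0, 0], "wy":[0, 0, 0, 0, 0], "wz":[0, 0, 0, 0, 0]},
)

```text
time: 13.42
tool_pos: [0.4679, -0.1967, 0.1314]
tool_rot: [0.0, 0.998, 0.06, 0.0]
contact_force: [-0.0, 0.3, 0.7]
gripper_width: 0.377
grasp_force: 0.0
```

Request:
run_rows(
  rows={"jaw":[0, 0, 0], "tx":[0, 0, 0], "ty":[0, 0, 0], "tz":[0, 0, 0], "wx":[0, 0, 0], "wy":[0, 0, 0], "wz":[0, 0, 0]},
)

```text
time: 13.8
tool_pos: [0.4678, -0.1962, 0.1316]
tool_rot: [-0.001, 0.998, 0.06, -0.0]
contact_force: [-2.6, 4.8, 3.8]
gripper_width: 0.224
grasp_force: 59.3
```

Request:
run_rows(
  rows={"jaw":[0, 0, 0], "tx":[-0.0057, -0.0115, -0.0115], "ty":[0, 0, 0], "tz":[-0.0082, -0.0164, -0.0164], "wx":[0, 0, 0], "wy":[0, 0, 0], "wz":[0, 0, 0]},
)

```text
time: 14.18
tool_pos: [0.4391, -0.1998, 0.1724]
tool_rot: [-0.0, 0.998, 0.06, 0.0]
contact_force: [2.6, 1.1, -2.8]
gripper_width: 0.231
grasp_force: 58.7
```

Request:
run_rows(
  rows={"jaw":[0, 0, 0, 0, 0], "tx":[-0.0115, -0.0115, -0.0115, -0.0115, 0], "ty":[0, 0, 0, 0, 0], "tz":[-0.0164, -0.0164, -0.0164, -0.0164, 0], "wx":[0, 0, 0, 0, 0], "wy":[0, 0, 0, 0, 0], "wz":[0, 0, 0, 0, 0]},
)

```text
time: 14.8
tool_pos: [0.3935, -0.2067, 0.2396]
tool_rot: [0.002, 0.998, 0.059, 0.001]
contact_force: [0.5, -0.3, -0.9]
gripper_width: 0.225
grasp_force: 59.0
```

Request:
run_rows(
  rows={"jaw":[0, 0, 0, 0, 0], "tx":[-0.01, -0.005, 0, 0, 0], "ty":[0, 0, 0, 0, 0], "tz":[-0.0164, -0.03, -0.04, -0.04, 0], "wx":[0, 0, 0, 0, 0], "wy":[0, 0, 0, 0, 0], "wz":[0, 0, 0, 0, 0]},
)

```text
time: 15.42
tool_pos: [0.3794, -0.2083, 0.3687]
tool_rot: [0.003, 0.998, 0.06, 0.002]
contact_force: [0.9, -0.2, -1.5]
gripper_width: 0.222
grasp_force: 59.0
```

Request:
run_rows(
  rows={"jaw":[0, 0, 0, 0, 0], "tx":[0, 0, 0, 0, 0], "ty":[0, 0, 0, 0, 0], "tz":[0, 0, 0, 0, 0], "wx":[0, 0, 0, 0, 0], "wy":[0.12, 0.16, 0.16, 0.16, 0.16], "wz":[0, 0, 0, 0, 0]},
)

```text
time: 16.05
tool_pos: [0.3783, -0.2072, 0.3628]
tool_rot: [-0.023, 0.926, 0.055, 0.372]
contact_force: [0.3, 0.0, -2.1]
gripper_width: 0.226
grasp_force: 58.9
```

Request:
run_rows(
  rows={"jaw":[0, 0, 0, 0, 0], "tx":[0, 0, 0, 0, 0], "ty":[0, 0, 0, 0, 0], "tz":[0, 0, 0, 0, 0], "wx":[0, 0, 0, 0, 0], "wy":[0.12, 0.08, 0, 0, 0], "wz":[0, 0, 0, 0, 0]},
)

```text
time: 16.68
tool_pos: [0.3791, -0.2071, 0.3648]
tool_rot: [-0.028, 0.886, 0.054, 0.461]
contact_force: [-0.6, -0.3, -1.1]
gripper_width: 0.226
grasp_force: 59.0
```

Run:
```python
from h import *
s=manip.state();M=rot(s['tool_rot']).as_matrix();print(M.round(3),s['joint_pos'])
print("pitch below horizontal",np.degrees(np.arcsin(-M[2,2])))
cv2.imwrite('pics/s9.png',manip.grab_frame("scene")[:,:,::-1])
```

```text
[[ 0.57   0.121  0.813]
 [ 0.07  -0.993  0.098]
 [ 0.819  0.001 -0.574]] [-1.26500774 -0.94909909  2.30110253  0.93560813  1.54823759  0.28411306]
pitch below horizontal 35.03948341893662
```

View pics/s9.png

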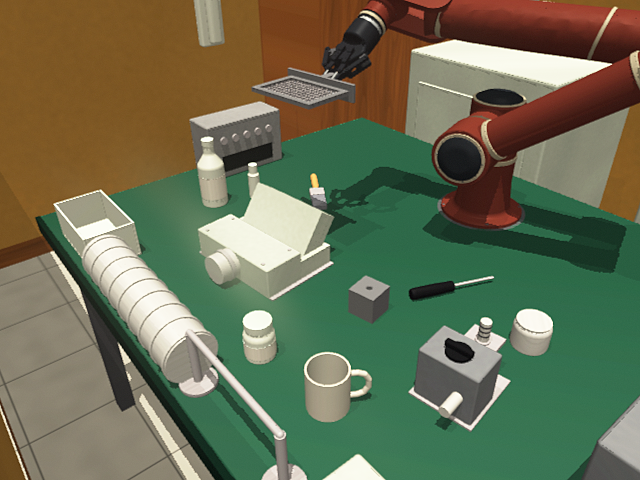

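The scene view shows the screen level like a tray at about (305,90), well clear of everything and with the cap upright. The pin is still seated at (484,332) and the bystanders haven't moved.

```bash
python3 -c "from plant import manip;print(manip.job_done())"
```

```text
the job is handed in; nothing more can be done
None
```

I handed the job in at about 17 s of the 54 s; the hand-in gave no verdict. The last picture shows the lock pin seated in the flange hole, the screen held level, lint face up and well clear, with its middle about 36 cm above the counter, and the bystanders where they were.

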